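# Lock the gouges and fetch the honing stone

## Robot

A 6-joint arm with a two-finger parallel gripper is mounted at the origin on the work surface. World frame = base frame: x ahead of the robot, y to its left, z up, the work surface at z = 0. Lengths are in m, angles in rad, forces in N, time in s.
With the tool pointing down it reaches from about 0.35 to 0.725 m from the base axis. Payload 4.3 kg.
Tool frame: the origin (TCP) lies midway between the tips of the shut fingers; the grasp point (between the pads) lies 19 mm behind it; z points along the fingers, x is the direction in which the jaws open and shut, and the axes are right-handed (so a half turn about z gives the same grasp; the last joint's range is limited). The gripper opens to 85 mm and grips with 20 to 120 N. Pads are 22 mm wide; open, the fingers measure 114 mm over their backs; the gripper's body (76 mm by 85 mm) begins 54 mm behind the grasp point. The pads swing forward as they close: fully open they stand 13 mm farther back than shut.
Start: joints at [1.193, 0.377, 0.081, 1.274, 0, 1.46], TCP at [0.152, 0.555, 0.231] pointing down, gripper open.
Joint ranges: [-2.72, 2.72], [-0.84, 1.66], [-1.02, 1.22], [-1.77, 2.12], [-1.37, 1.28], [-3.14, 3.14]. Speed limits (rad/s): [2.57, 2.57, 3.14, 3.14, 3.14, 3.14].

## Interface

Orientations are given as a unit quaternion [w, x, y, z].
In Python, from bench import r, camera, camera_model, silhouettes gives the robot as it stands. The module is installed in compiled form; this text tells all that it offers.
- The arm moves only by the shell command python3 -m pendant 'ROWS' [FORCE]. ROWS is JSON, a list that holds one entry, the list of rows, each a list of 7 numbers: the shift along the tool's x, y, z as a fraction of full scale, then the turn, a rotation vector about the tool's x, y, z as a fraction of full scale, then the gripper's target within -1 to 1 (fully open at 1, half-way at 0, shut at -1). A call has 1 to 10 rows; each row is the pose to reach, as a shift and turn from the pose commanded when the call began, along the tool's axes at that moment, turning the shorter way round; what a row does not reach only later rows make up. Full scale, the value 1, is 0.1 m for a shift and 180 degrees for a turn. A row lasts 1/8 s, in which the tool goes at most 62.5 mm and 10.7 degrees, less where a joint would pass 70% of its speed; a pose out of reach is approached as far as the arm can. A call with a number of a shift or a turn outside -1 to 1 is refused whole. A call with a gripper value outside its range is refused whole. The fingers move at their own pace and stop on an object; FORCE is the grip in N (left out, the last holds). Time passes only in rows, so rows that repeat a pose let the fingers close. It gives the time, the measured TCP pose, the force and the opening at its end, in the units of the state.
- r.get_obs(): the state, without advancing time (a new reading comes with each control period).
- camera(name): name is "side" or "top" or "wrist"; returns (picture, depth): 384x512x3 uint8, blue, green, red; 384x512 float32, m along the optical axis (not along the pixel's ray), 0 where there is no reading.
- camera_model(name): a dict with "fov_y" (degrees; the focal length in pixels is half the picture's height over the tangent of half this angle, whatever the lens; pixels are square), "cx", "cy" (the principal point, pixels), "D" ([k1, k2, p1, p2, k3] as OpenCV has them; the pictures are not rectified), "extrinsics" (4x4, takes a point from camera to world coordinates); the wrist camera has in their place "T_tool_cam" (4x4, takes a point from camera to tool coordinates, whose origin is the TCP and whose axes are the tool frame's). Camera axes: x right, y up, looking along -z (the intrinsics and any distortion apply to the point x, -y, -z); pixel columns grow to the right and rows downward; lengths in m; the calibration is good to about 2 mm. A picture is of the moment at which its call begins: read the wrist's pose just before it. camera_model takes no time and is no camera call.
- r.finish_job(): hands the job in, once; it reports no verdict.
Trained networks look in the newest picture that a camera, given by its name, has taken for a name from the list of things; names that differ only in an ending like _2 or _b are one class to them, and where a whole thing is asked for, a point or a joint stands for the part that bears it (a point fixed in the world has none). Each returns a list of dicts, best first, with "score" (0 to 1); they miss things now and then, are a little off and sometimes report something else, mostly with a low value. They report only what shows in the picture. A call takes as long as a camera call.
- silhouettes(target, camera): "mask" (384x512 bool, what is visible of it) and "point" ([row, column] in pixels, amid what is visible of it).
The state is a dict: "clock": time; "qpos": joint angles; "dq": joint speeds; "effort": joint torques, N m; "ee_pos": TCP position; "tool_rot": TCP orientation; "force": force on the tool from outside, world axes, zero at the start; "wrist_torque": the same for the moment, N m; "opening": finger opening in m.
Only numpy, scipy, OpenCV 4.12 (cv2) and the standard library are available. Lean on these libraries where they do the work, as an engineer would, in place of code of your own. Each camera call takes 0.05 s, during which the arm holds its last target.

## Task

The carving caddy was left with its steel keeper bar swung out across the stone bin's flap. Swing the keeper bar back over the gouges until it is fully shut in its spring catch, then lift the wooden flap by its pull and swing it right back to upright or beyond so that it stays open, and draw out the honing stone hidden beneath. Finish while holding the stone in the gripper, level and still, clear of everything else and at least 25 cm above the bench, with the keeper still shut, the flap still open, and the gouges, the mallet and the white tub left where they were.

Things in the scene. Friction and masses are not known exactly. Their poses are not given: they have to be found in the camera images.
- caddy: Wooden carving caddy, fixed to the bench. Base board 220 x 360 x 12 mm; origin at the centre of its underside, x to its far side, y to its left, z up. On its right half the stone bin with its flap; on its left half a rack with three loose gouges of 250 mm lying along x at y = 35, 75, 115 mm, handles 26 mm thick, their tops 73 mm above the bench, to be left in place.
- bin_floor (a point): Centre of the stone bin's floor, 12 mm above the bench; caddy x = 0, y = -90 mm. The bin is an open-topped box, inside 128 (caddy x) by 148 (caddy y) mm, walls 6 mm, rim 66 mm above the bench.
- keeper (a joint): Angle of the keeper, a flat steel bar 22 mm wide, 78 to 86 mm above the bench, reaching 165 mm from its pivot. 0 = shut, along caddy +y over the gouges, against a stop. Grows as it opens, anticlockwise from above, by the near (-x) side to over the flap, which it blocks; starts 1.8 to 2.3, limit 2.6. Bar direction = caddy yaw + 90 deg + value. Moves easily and stays where left, except at the catch.
- keeper_knob (a point): Grip point of the dark wooden knob on the keeper bar: upright cylinder, 18 mm across, 40 mm tall (86 to 126 mm above the bench), 135 mm from the pivot; this point is on its axis, 106 mm above the bench, 20 mm above the bar's top.
- keeper_pivot (a point): Keeper pivot axis (upright) at the underside of the bar, 78 mm above the bench; caddy x = 30, y = 0 mm.
- keeper_catch (a point): Top of the keeper's catch post, 73 mm above the bench, caddy x = 25, y = 155 mm. A spring plunger (steel ball) in it meets the bar at about 0.24 rad (about 3 N at the knob pushes over it); the bar then rides on the ball with little drag and snaps home from about 0.04 rad, where the ball pops up behind it and holds it shut against the stop.
- flap (a joint): Opening angle of the wooden flap over the stone bin: 0 = closed, lying flat; grows as its near edge is lifted; 1.57 = upright; limit 2.0 (leaning back, away from the near side). Stiff hinge: it stays at any angle; about 2 N at the pull lifts it.
- flap_pull (a point): Middle of the flap's pull: a steel bow, bar 10 mm thick and 70 mm long along the caddy's y, lying in the plane of the flap in front of its near edge, 185 mm from the hinge line, with a free gap of 40 mm between bar and flap edge and nothing above or below it. When closed it is 70 mm above the bench and 45 mm in front of the bin.
- flap_hinge (a point): Middle of the flap's hinge line, along the far edge of the stone bin, parallel to the caddy's y; caddy x = 70, y = -90 mm, 70 mm above the bench. The flap panel is 140 mm (from hinge to near edge) by 154 mm and 8 mm thick.
- stone: Honing stone, plain grey block 90 x 36 x 22 mm (its x, y, z), about 0.17 kg, lying loose and flat on the floor of the stone bin, hidden by the closed flap. Origin at the centre of its underside; its x is its long side.
- gouge_a: Loose gouge in the rack, to be left alone. Origin beneath the handle, x along it to the blade.
- gouge_b: Loose gouge in the rack, to be left alone.
- gouge_c: Loose gouge in the rack, to be left alone.
- mallet: Mallet lying on the bench left of the caddy: black head 72 mm thick, 105 mm long, pale handle; to be left alone.
- tub: White plastic tub 120 x 180 x 55 mm, right of the caddy; to be left alone.

How it is judged:
By the outcome, as a careful person would: the job done as asked, in the order asked, and still so for the second after the job is handed in, while the arm keeps its last pose, push and grip.
It also fails if it takes over 72 s, if anything falls off the work surface, if the arm or the gripper's body presses on something with over 40 N, if the wrist force passes 120 N, or if a joint passes its speed limit or range.

## Working session

There is one attempt and no reset: what is moved stays moved. The work goes in short steps, Python scripts to look and compute and a shell command to move; the robot and the scene stay as the last step left them, time stands still between calls to the robot, and variables do not carry over. Pictures are saved under pics/ and viewed, and the job is handed in when it is done.

```bash
mkdir -p pics; cat > h.py <<'E'
import numpy as np, cv2
from scipy.spatial.transform import Rotation as R
from bench import r, camera, camera_model, silhouettes
def snap(n,fn=None):
    o=r.get_obs(); p,d=camera(n)
    if fn: cv2.imwrite('pics/'+fn,p)
    return o,p,d
def T_of(o):
    T=np.eye(4); q=o['tool_rot']; T[:3,:3]=R.from_quat([q[1],q[2],q[3],q[0]]).as_matrix(); T[:3,3]=o['ee_pos']; return T
def K(n):
    m=camera_model(n); f=192/np.tan(np.radians(m['fov_y'])/2)
    return m,np.array([[f,0,m['cx']],[0,f,m['cy']],[0,0,1.]]),np.array(m['D'],float)
def ext(n,o):
    m=camera_model(n)
    return T_of(o)@np.array(m['T_tool_cam']) if n=='wrist' else np.array(m['extrinsics'])
def cloud(n,o,d):
    m,k,D=K(n); v,u=np.mgrid[0:384,0:512]
    un=cv2.undistortPoints(np.stack([u,v],-1).reshape(-1,1,2).astype(float),k,D).reshape(384,512,2)
    P=np.stack([un[...,0]*d,-un[...,1]*d,-d],-1)
    E=ext(n,o); W=P@E[:3,:3].T+E[:3,3]; W[d<=0]=np.nan
    return W
def proj(n,o,P):
    m,k,D=K(n); E=ext(n,o); c=(np.atleast_2d(P)-E[:3,3])@E[:3,:3]
    return cv2.projectPoints(c*[1,-1,-1],np.zeros(3),np.zeros(3),k,D)[0].reshape(-1,2)
def st():
    o=r.get_obs(); T=T_of(o)
    print('t',round(o['clock'],2),'tcp',np.round(o['ee_pos'],4),'F',np.round(o['force'],1),'open',round(o['opening'],4)); print('Rtool\n',np.round(T[:3,:3],3)); print('q',np.round(o['qpos'],3))
    return o
E
python3 - <<'E'
from h import *
o=st()
for n in('side','top','wrist'):
    o,p,d=snap(n,n+'0.png')
    for t in ('caddy','keeper','keeper_knob','flap','flap_pull','tub','mallet','gouge_a'):
        s=silhouettes(t,n); W=cloud(n,o,d)
        for x in s[:3]:
            m=x['mask']; print(n,t,round(x['score'],2),np.round(x['point']),m.sum(),np.round(np.nanmedian(W[m],0),3))
E
```

```text
t 0.0 tcp [0.1519 0.5539 0.2304] F [-0.5  0.  -0.2] open 0.0851
Rtool
 [[ 0.265  0.964 -0.001]
 [ 0.964 -0.265 -0.002]
 [-0.002 -0.    -1.   ]]
q [ 1.193  0.378  0.08   1.274 -0.     1.46 ]
side caddy 0.73 [218. 259.] 4039 [ 0.563 -0.034  0.037]
side keeper 0.89 [180. 272.] 406 [ 0.51  -0.117  0.084]
side keeper_knob 0.93 [183. 272.] 404 [ 0.513 -0.117  0.084]
side keeper_knob 0.62 [210. 264.] 444 [ 0.543 -0.002  0.064]
side flap 0.88 [174. 256.] 969 [ 0.579 -0.18   0.073]
side flap_pull 0.75 [171. 251.] 944 [ 0.583 -0.182  0.073]
side tub 0.96 [149. 266.] 1107 [ 0.534 -0.46   0.025]
side tub 0.43 [202. 255.] 450 [ 0.565 -0.041  0.063]
side mallet 0.6 [337. 286.] 2710 [0.479 0.441 0.04 ]
side gouge_a 0.91 [214. 266.] 513 [0.537 0.037 0.063]
side gouge_a 0.59 [210. 265.] 389 [ 0.537 -0.004  0.065]
top caddy 0.66 [204. 300.] 7405 [ 0.553 -0.116  0.062]
top caddy 0.47 [201. 263.] 490 [ 0.532 -0.01   0.069]
top keeper 0.67 [212. 296.] 574 [ 0.513 -0.116  0.086]
top keeper_knob 0.82 [214. 298.] 494 [ 0.512 -0.117  0.086]
top keeper_knob 0.42 [200. 260.] 587 [ 0.543 -0.008  0.068]
top keeper_knob 0.34 [201. 296.] 7583 [ 0.55  -0.115  0.057]
top flap 0.63 [197. 318.] 2602 [ 0.574 -0.181  0.074]
top flap_pull 0.95 [198. 323.] 2628 [ 0.573 -0.183  0.074]
top flap_pull 0.47 [221. 412.] 3395 [ 0.532 -0.461  0.017]
top tub 0.68 [224. 415.] 3361 [ 0.532 -0.46   0.017]
top tub 0.5 [205. 260.] 499 [ 0.532 -0.01   0.069]
top mallet 0.92 [209. 108.] 1634 [0.465 0.415 0.055]
top gouge_a 0.87 [195. 275.] 690 [ 0.562 -0.046  0.067]
top gouge_a 0.84 [196. 245.] 611 [0.55  0.033 0.068]
top gouge_a 0.83 [200. 261.] 602 [ 0.543 -0.009  0.068]
```

```bash
python3 - <<'E'
import cv2
p=cv2.imread('pics/top0.png'); cv2.imwrite('pics/top0z.png',cv2.resize(p[120:300,200:440],None,fx=3.2,fy=3.2,interpolation=2))
p=cv2.imread('pics/side0.png'); cv2.imwrite('pics/side0z.png',cv2.resize(p[110:310,150:400],None,fx=3,fy=3,interpolation=2))
E
```

```text
(no output)
```

View pics/top0z.png

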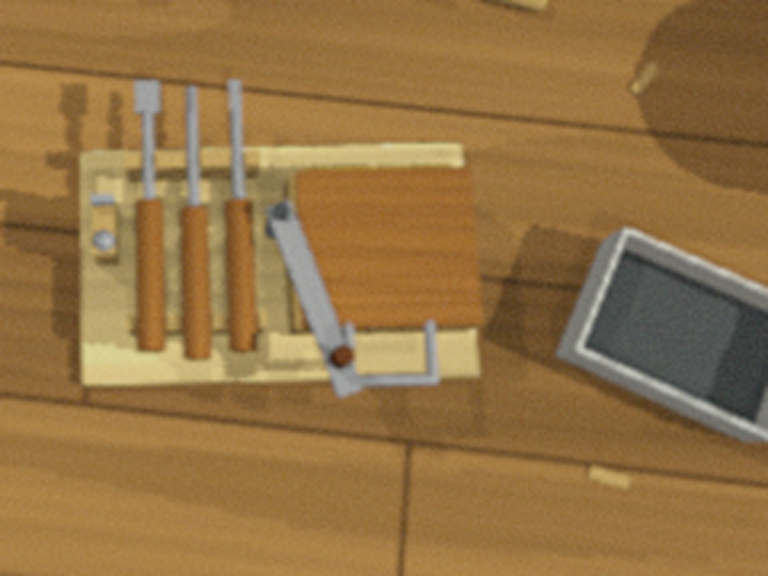

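View pics/side0z.png

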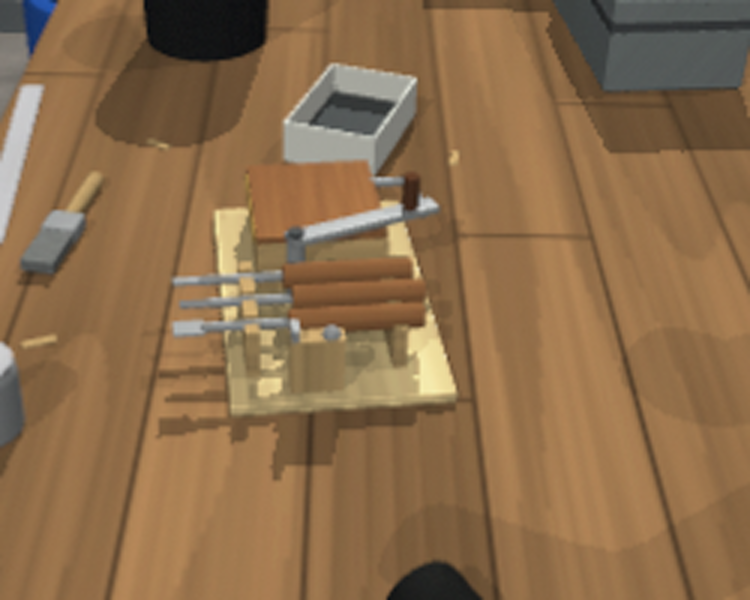

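```bash
cat > fit.py <<'E'
from h import *
from scipy.optimize import least_squares
o=r.get_obs()
obs=[((.11,.18,.012),(82,152)),((.11,-.18,.012),(463,145)),((-.11,-.18,.012),(480,377)),((-.11,.18,.012),(82,385)),
((.07,-.013,.074),(296,170)),((.07,-.167,.074),(470,168)),((-.07,-.167,.074),(482,326)),((-.07+0,-.013,.074),(303,327)),
((.025,.155,.073),(104,240)),((.03,0,.09),(281,212))]
L=np.array([a for a,b in obs]); U=np.array([(200+(b[0]-1.1)/3.2,120+(b[1]-1.1)/3.2) for a,b in obs])
def W(p,L):
    c,s=np.cos(p[2]),np.sin(p[2]); L=np.atleast_2d(L)
    return np.c_[p[0]+c*L[:,0]-s*L[:,1],p[1]+s*L[:,0]+c*L[:,1],L[:,2]]
if __name__=='__main__':
    f=least_squares(lambda p:(proj('top',o,W(p,L))-U).ravel(),[.55,-.1,0],loss='soft_l1')
    print(f.x); print(np.round(f.fun.reshape(-1,2),1))
    p=f.x; np.save('caddy.npy',p)
    for n,l in dict(pivot=(.03,0,.078),hinge=(.07,-.09,.07),pull=(-.115,-.09,.07),catch=(.025,.155,.073),bin=(0,-.09,.012)).items(): print(n,np.round(W(p,l),4))
    def g(a):
        an=np.pi/2+a[0]; return proj('top',o,W(p,(.03+.135*np.cos(an),.135*np.sin(an),.126)))[0]-(200+(342-1)/3.2,120+(354-1)/3.2)
    k=least_squares(g,[2.]); print('keeper',k.x,k.fun)
    an=np.pi/2+k.x[0]; print('knob',W(p,(.03+.135*np.cos(an),.135*np.sin(an),.106)))
    from h import snap
    # side check
    img=cv2.imread('pics/side0.png'); 
    for l in list(L)+[(-.115,-.09,.07),(.03+.135*np.cos(an),.135*np.sin(an),.126)]:
        u=proj('side',o,W(p,l))[0]; cv2.circle(img,(int(round(u[0])),int(round(u[1]))),1,(0,255,0),-1)
    cv2.imwrite('pics/side_chk.png',cv2.resize(img[110:310,150:400],None,fx=3,fy=3,interpolation=0))
E
python3 fit.py
```

```text
[ 0.55784341 -0.08577802  0.13630762]
[[ 0.1 -0.1]
 [ 0.  -0.6]
 [ 0.3  0.1]
 [ 0.4  0.4]
 [-0.5  0.5]
 [-0.3 -0.1]
 [-0.3 -0. ]
 [-0.5  0.9]
 [ 0.3 -4.4]
 [ 0.6  0.1]]
pivot [[ 0.5876 -0.0817  0.078 ]]
hinge [[ 0.6394 -0.1654  0.07  ]]
pull [[ 0.4561 -0.1906  0.07  ]]
catch [[0.5615 0.0712 0.073 ]]
bin [[ 0.5701 -0.1749  0.012 ]]
keeper [1.87348813] [0.38244536 1.1229263 ]
knob [[ 0.46536619 -0.13908103  0.106     ]]
```

View pics/side_chk.png

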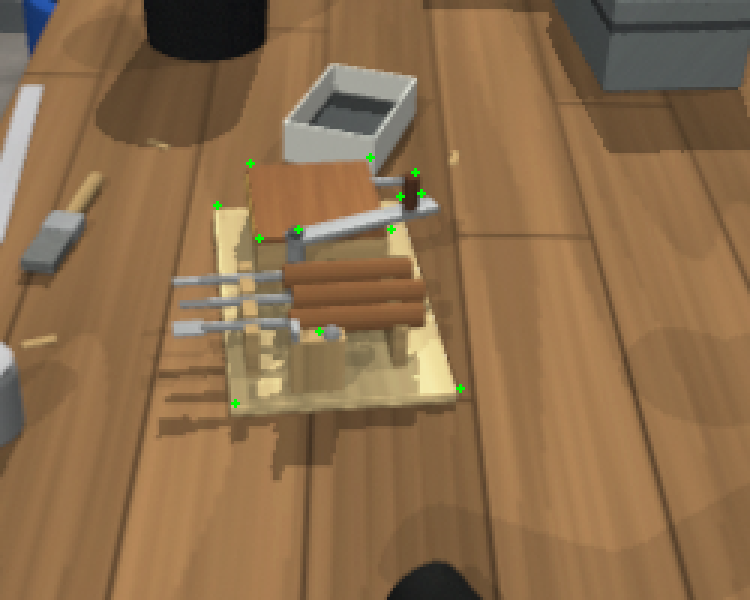

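```bash
python3 -m pendant '[[[-0.45,0.5,0,0,0,0,1],[-0.9,1,0,0,0,0,1],[-1,1,0,0,0,0,1]]]' | tail -c 600
python3 -m pendant '[[[-0.45,0.45,0,0,0,0,1],[-0.9,0.9,0,0,0,0,1],[-1,1,0,0,0,0,1]]]' | tail -c 600
python3 -m pendant '[[[-0.45,0.45,0,0,0,0,1],[-0.9,0.9,0,0,0,0,1],[-1,1,0,0,0,0,1]]]' | tail -c 600
python3 -m pendant '[[[-0.45,0.45,0,0,0,0,1],[-0.9,0.9,0,0,0,0,1],[-1,1,0,0,0,0,1]]]' | tail -c 600
python3 -c "
from h import *
st()"
```

```text
clock: 1.72
ee_pos: [0.2233, 0.4293, 0.2314]
tool_rot: [0.0, 0.796, 0.605, -0.0]
force: [-0.5, 0.3, -0.3]
opening: 0.0855
clock: 2.1
ee_pos: [0.2929, 0.3068, 0.2315]
tool_rot: [0.0, 0.796, 0.605, 0.0]
force: [0.9, 0.8, 0.1]
opening: 0.0854
clock: 2.48
ee_pos: [0.3635, 0.1839, 0.2316]
tool_rot: [0.0, 0.796, 0.605, 0.001]
force: [-0.2, 0.7, -0.3]
opening: 0.0853
clock: 2.85
ee_pos: [0.4338, 0.0609, 0.2315]
tool_rot: [0.0, 0.796, 0.605, 0.001]
force: [-0.6, 0.5, -0.1]
opening: 0.0857
t 2.85 tcp [0.4338 0.0609 0.2315] F [-0.6  0.5 -0.1] open 0.0857
Rtool
 [[ 0.268  0.963  0.001]
 [ 0.963 -0.268  0.   ]
 [ 0.001  0.001 -1.   ]]
q [-0.006  0.1   -0.28   1.189  0.     0.266]
```

```bash
python3 -m pendant '[[[-0.45,0.2,0,0,0,0,1],[-0.95,0.4,0,0,0,0,1]]]' | tail -c 100
python3 -m pendant '[[[-0.45,0.22,0.1,0,0,-0.05,1],[-0.89,0.44,0.2,0,0,-0.1,1],[-0.89,0.44,0.2,0,0,-0.16,1],[-0.89,0.44,0.2,0,0,-0.225,1],[-0.89,0.44,0.2,0,0,-0.225,1]]]' | tail -c 100
python3 - <<'E'
from h import *
o=st()
o,p,d=snap('wrist','w1.png'); W=cloud('wrist',o,d)
for x in silhouettes('keeper_knob','wrist')[:2]: 
    m=x['mask']; print(x['score'],x['point'],m.sum()); Q=W[m]; Q=Q[Q[:,2]>.115]; print(len(Q),np.nanmedian(Q,0),np.nanmax(W[m][:,2]))
print(proj('wrist',o,[[.4654,-.1391,.126]]))
E
```

```text
4458, -0.0391, 0.2314]
tool_rot: [-0.0, 0.794, 0.607, 0.001]
force: [0.7, 0.0, 0.1]
opening: 0.0856
645, -0.1357, 0.2112]
tool_rot: [-0.0, 0.536, 0.844, 0.0]
force: [-0.1, -0.4, -0.0]
opening: 0.0854
t 3.73 tcp [ 0.4645 -0.1357  0.2112] F [-0.1 -0.4 -0. ] open 0.0854
Rtool
 [[-0.425  0.905 -0.   ]
 [ 0.905  0.425  0.001]
 [ 0.001  0.    -1.   ]]
q [-4.160e-01  2.010e-01 -2.120e-01  1.158e+00  1.000e-03 -8.550e-01]
0.96 [231.1, 254.3] 3219
374 [ 0.46735763 -0.13992069  0.12565448] 0.12756494885514855
0.45 [233.4, 187.9] 13991
45 [ 0.48122906 -0.1786845   0.22807019] 0.2535791437465774
[[252.96490728 198.82101443]]
```

View pics/w1.png

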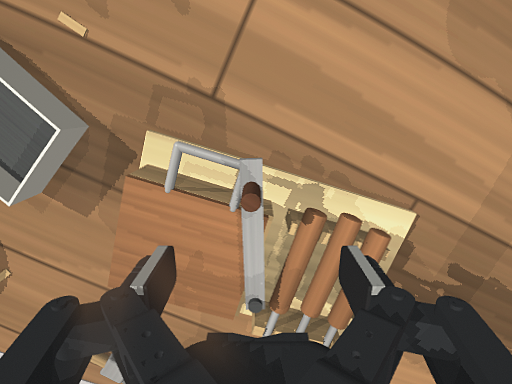

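```bash
python3 -m pendant '[[[-0.04,0,0.4,0,0,0,0],[-0.04,0,0.8,0,0,0,0],[-0.04,0,0.8,0,0,0,0]]]' | tail -c 150
python3 -m pendant '[[[0,0,0.38,0,0,0,0],[0,0,0.38,0,0,0,-0.5],[0,0,0.38,0,0,0,-1],[0,0,0.38,0,0,0,-1],[0,0,0.38,0,0,0,-1],[0,0,0.38,0,0,0,-1],[0,0,0.38,0,0,0,-1]]]' 30
python3 - <<'E'
from h import *
o=st()
E
```

```text
clock: 4.2
ee_pos: [0.4633, -0.1385, 0.1288]
tool_rot: [-0.003, 0.537, 0.844, -0.0]
force: [-0.9, -0.3, -0.1]
opening: 0.0428
clock: 5.08
ee_pos: [0.4664, -0.1408, 0.0942]
tool_rot: [0.001, 0.536, 0.844, -0.0]
force: [-3.6, -0.8, 6.0]
opening: 0.0167
t 5.08 tcp [ 0.4664 -0.1408  0.0942] F [-3.6 -0.8  6. ] open 0.0167
Rtool
 [[-0.425  0.905  0.001]
 [ 0.905  0.425 -0.001]
 [-0.001  0.    -1.   ]]
q [-0.423  0.292 -0.414  0.864 -0.001 -0.862]
```

```bash
python3 -m pendant '[[[0.105,0.004,-0.02,0,0,0.025,-1],[0.211,0.017,-0.02,0,0,0.05,-1],[0.417,0.066,-0.02,0,0,0.1,-1],[0.612,0.147,-0.02,0,0,0.15,-1],[0.792,0.257,-0.02,0,0,0.2,-1],[0.792,0.257,-0.02,0,0,0.2,-1]]]'
python3 -c "
from h import *
o=st();d=o['ee_pos'][:2]-np.array([.5876,-.0817]);print(np.hypot(*d),np.degrees(np.arctan2(d[1],d[0]))-97.8)"
```

```text
clock: 5.82
ee_pos: [0.4541, -0.0562, 0.0944]
tool_rot: [-0.002, 0.77, 0.638, -0.001]
force: [-4.6, 0.9, -3.3]
opening: 0.0171
t 5.83 tcp [ 0.4541 -0.0562  0.0944] F [-4.6  0.9 -3.3] open 0.0171
Rtool
 [[ 0.185  0.983 -0.003]
 [ 0.983 -0.185  0.001]
 [ 0.001 -0.003 -1.   ]]
q [-0.262  0.242 -0.483  0.849  0.001 -0.076]
0.13590488889386929 71.37526783410875
```

```bash
python3 -m pendant '[[[0.105,0.004,0,0,0,0.025,-1],[0.211,0.017,0,0,0,0.05,-1],[0.417,0.066,0,0,0,0.1,-1],[0.612,0.147,0,0,0,0.15,-1],[0.792,0.257,0,0,0,0.2,-1],[0.792,0.257,0,0,0,0.2,-1]]]'
python3 -c "
from h import *
o=st();d=o['ee_pos'][:2]-np.array([.5876,-.0817]);print(np.hypot(*d),np.degrees(np.arctan2(d[1],d[0]))-97.8)"
```

```text
clock: 6.58
ee_pos: [0.4935, 0.0188, 0.0943]
tool_rot: [-0.004, 0.929, 0.37, -0.001]
force: [-9.3, 8.7, 1.9]
opening: 0.0168
t 6.58 tcp [0.4935 0.0188 0.0943] F [-9.3  8.7  1.9] open 0.0168
Rtool
 [[ 0.727  0.687 -0.005]
 [ 0.687 -0.727  0.007]
 [ 0.001 -0.009 -1.   ]]
q [-0.095  0.309 -0.389  0.878  0.007  0.718]
0.13763583823221714 35.3243156605496
```

```bash
python3 -m pendant '[[[0.105,-0.015,0,0,0,0.025,-1],[0.211,-0.01,0,0,0,0.05,-1],[0.417,0.04,0,0,0,0.1,-1],[0.612,0.122,0,0,0,0.15,-1],[0.735,0.19,0,0,0,0.183,-1],[0.792,0.232,0,0,0,0.2,-1],[0.792,0.232,0,0,0,0.2,-1]]]'
python3 - <<'E'
from h import *
o=st();d=o['ee_pos'][:2]-np.array([.5876,-.0817]);print(np.hypot(*d),np.degrees(np.arctan2(d[1],d[0]))-97.8)
T=T_of(o); print('F tool',T[:3,:3].T@np.array(o['force']))
o,p,d=snap('top','t2.png'); cv2.imwrite('pics/t2z.png',cv2.resize(p[120:300,200:440],None,fx=3.2,fy=3.2,interpolation=2))
E
```

```text
clock: 7.45
ee_pos: [0.5701, 0.0565, 0.0946]
tool_rot: [-0.005, 0.998, 0.065, 0.0]
force: [-0.6, 12.4, -4.6]
opening: 0.0169
t 7.45 tcp [0.5701 0.0565 0.0946] F [-0.6 12.4 -4.6] open 0.0169
Rtool
 [[ 0.992  0.129  0.   ]
 [ 0.129 -0.992  0.01 ]
 [ 0.001 -0.01  -1.   ]]
q [-0.017  0.447 -0.177  0.946  0.01   1.424]
0.13932021813044143 -0.5769733686400258
F tool [  1.02986118 -12.36083398   4.74047453]
```

View pics/t2z.png

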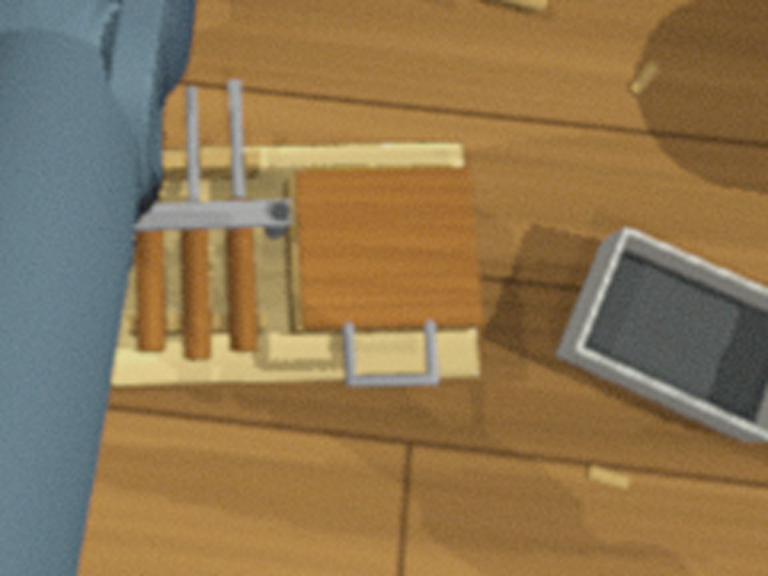

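```bash
python3 -m pendant '[[[0.03,-0.03,0,0,0,0,-1],[0.06,-0.03,0,0,0,0,-1],[0.06,-0.03,0,0,0,0,-1]]]'
python3 - <<'E'
from h import *
o=st();d=o['ee_pos'][:2]-np.array([.5876,-.0817]);print(np.hypot(*d),np.degrees(np.arctan2(d[1],d[0]))-97.8)
T=T_of(o); print('F tool',T[:3,:3].T@np.array(o['force']))
E
```

```text
clock: 7.88
ee_pos: [0.5713, 0.0568, 0.0943]
tool_rot: [-0.001, 0.998, 0.063, -0.004]
force: [-11.3, 3.3, 3.0]
opening: 0.0171
t 7.88 tcp [0.5713 0.0568 0.0943] F [-11.3   3.3   3. ] open 0.0171
Rtool
 [[ 0.992  0.127 -0.007]
 [ 0.127 -0.992  0.002]
 [-0.007 -0.003 -1.   ]]
q [-0.013  0.456 -0.163  0.959  0.002  1.431]
0.13943640602091992 -1.0798727517016147
F tool [-10.82305115  -4.69274919  -2.95566324]
```

```bash
python3 -m pendant '[[[-0.05,0,0,0,0,0,-1],[-0.05,0,0,0,0,0,0],[-0.05,0,0,0,0,0,0],[-0.05,0,0,0,0,0,0],[-0.05,0,-0.4,0,0,0,0.2],[-0.05,0,-1,0,0,0,0.4],[-0.05,0,-1,0,0,0,0.4]]]'
python3 - <<'E'
from h import *
o=st()
o,p,d=snap('wrist','w3.png')
E
```

```text
clock: 8.75
ee_pos: [0.5743, 0.0553, 0.2012]
tool_rot: [0.001, 0.998, 0.062, 0.006]
force: [0.4, 0.2, -0.9]
opening: 0.0599
t 8.75 tcp [0.5743 0.0553 0.2012] F [ 0.4  0.2 -0.9] open 0.0599
Rtool
 [[ 0.992  0.125  0.012]
 [ 0.125 -0.992 -0.   ]
 [ 0.012  0.002 -1.   ]]
q [-0.014  0.38   0.006  1.186 -0.     1.432]
```

View pics/w3.png

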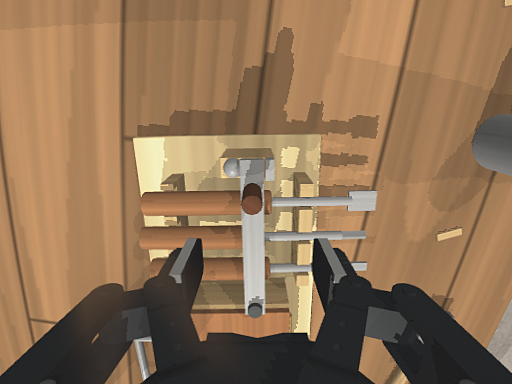

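```bash
python3 -m pendant '[[[-0.3,0.4,0,0,0,0,0.4],[-0.6,0.9,0,0,0,0,0.4],[-0.6,0.9,0,0,0,0,0.4]]]' | head -2
python3 -m pendant '[[[-0.4,0.45,0,0,0,0,0.4],[-0.9,0.95,0,0,0,0,0.4],[-0.9,0.95,0,0,0,0,0.4]]]' | head -2
python3 - <<'E'
from h import *
o=st()
o,p,d=snap('wrist','w4.png'); W=cloud('wrist',o,d)
for x in silhouettes('flap_pull','wrist')[:3]: 
    m=x['mask']; print(x['score'],x['point'],m.sum(),np.nanmedian(W[m],0))
p0=np.load('caddy.npy')
from fit import W as CW
for l in [(-.115,-.09,.075),(-.115,-.055,.075),(-.115,-.125,.075)]:
    u=proj('wrist',o,CW(p0,l))[0]; print(u); cv2.circle(p,tuple(int(round(a)) for a in u),2,(0,255,0),-1)
cv2.imwrite('pics/w4.png',p)
E
```

```text
clock: 9.18
ee_pos: [0.5196, -0.0439, 0.194]
clock: 9.55
ee_pos: [0.4423, -0.148, 0.1944]
t 9.55 tcp [ 0.4423 -0.148   0.1944] F [1.  0.3 0.3] open 0.0597
Rtool
 [[ 0.993  0.121 -0.002]
 [ 0.121 -0.993  0.001]
 [-0.002 -0.001 -1.   ]]
q [-0.459  0.177 -0.288  1.109 -0.     0.991]
0.71 [73.0, 437.6] 4352 [ 0.58024593 -0.02396053  0.08588667]
0.6 [212.1, 383.4] 18139 [ 0.56985372 -0.15764508  0.07435633]
[265.51958502 231.12601299]
[265.24978371 198.12170728]
[265.75695329 261.64327351]
```

View pics/w4.png

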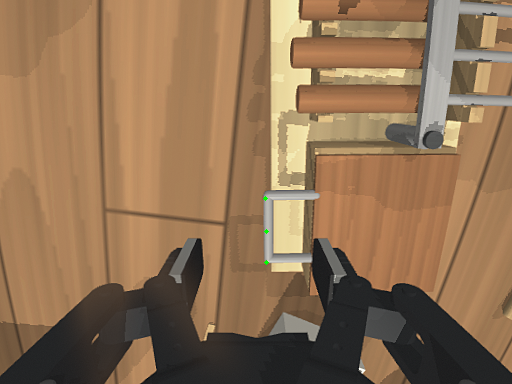

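```bash
python3 - <<'E'
from h import *
o,p,d=snap('wrist'); W=cloud('wrist',o,d)
for v in (212,230,248):
    for u in range(263,276): print(v,u,np.round(W[v,u],4))
E
```

```text
212 263 [ 0.453  -0.1695  0.0742]
212 264 [ 0.4539 -0.1692  0.0746]
212 265 [ 0.4549 -0.1688  0.0753]
212 266 [ 0.4558 -0.1685  0.0757]
212 267 [ 0.4569 -0.1688  0.0746]
212 268 [ 0.4578 -0.1685  0.075 ]
212 269 [ 0.4588 -0.1684  0.075 ]
212 270 [ 0.4599 -0.1689  0.0734]
212 271 [ 0.4611 -0.1694  0.0719]
212 272 [ 0.4682 -0.1916  0.0119]
212 273 [ 0.4694 -0.1915  0.0118]
212 274 [ 0.4704 -0.1906  0.0136]
212 275 [ 0.4717 -0.1909  0.0124]
230 263 [ 0.4556 -0.1893  0.073 ]
230 264 [ 0.4565 -0.1885  0.0744]
230 265 [ 0.4575 -0.1886  0.0739]
230 266 [ 0.4583 -0.1877  0.0757]
230 267 [ 0.4594 -0.1877  0.0753]
230 268 [ 0.4605 -0.188   0.0744]
230 269 [ 0.4615 -0.1882  0.0737]
230 270 [ 0.4626 -0.1883  0.0733]
230 271 [ 0.4637 -0.1885  0.0725]
230 272 [ 0.4716 -0.2158  0.011 ]
230 273 [ 0.4727 -0.2151  0.0123]
230 274 [ 0.4739 -0.2148  0.0127]
230 275 [ 0.4752 -0.215   0.0119]
248 263 [ 0.4581 -0.2092  0.0737]
248 264 [ 0.4591 -0.2089  0.074 ]
248 265 [ 0.46   -0.2079  0.0757]
248 266 [ 0.461  -0.2077  0.0759]
248 267 [ 0.4621 -0.2079  0.0752]
248 268 [ 0.463  -0.2074  0.0759]
248 269 [ 0.4642 -0.2077  0.075 ]
248 270 [ 0.4653 -0.2083  0.0737]
248 271 [ 0.4664 -0.2083  0.0734]
248 272 [ 0.4749 -0.2401  0.0123]
248 273 [ 0.4761 -0.2395  0.0132]
248 274 [ 0.4774 -0.2398  0.0123]
248 275 [ 0.4788 -0.2399  0.0118]
```

```bash
python3 -m pendant '[[[0.06,0.22,0.2,0,0,0,-0.25],[0.115,0.437,0.5,0,0,0,-0.25],[0.115,0.437,0.7,0,0,0,-0.25],[0.115,0.437,0.7,0,0,0,-0.25]]]'
python3 -c "
from h import *
o=st();snap('wrist','w5.png')"
```

```text
clock: 10.2
ee_pos: [0.4608, -0.1866, 0.1234]
tool_rot: [-0.001, 0.998, 0.064, -0.002]
force: [0.6, -0.6, 1.0]
opening: 0.0318
t 10.2 tcp [ 0.4608 -0.1866  0.1234] F [ 0.6 -0.6  1. ] open 0.0318
Rtool
 [[ 0.992  0.127 -0.003]
 [ 0.127 -0.992  0.003]
 [-0.003 -0.003 -1.   ]]
q [-0.513  0.287 -0.336  0.951  0.001  0.931]
```

View pics/w5.png

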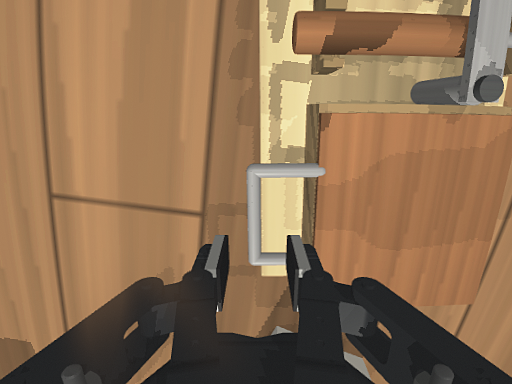

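```bash
python3 -m pendant '[[[-0.02,0.035,0.4,0,0,0,-0.25],[-0.02,0.035,0.72,0,0,0,-0.25],[-0.02,0.035,0.72,0,0,0,-0.25],[-0.02,0.035,0.72,0,0,0,-1],[-0.02,0.035,0.72,0,0,0,-1],[-0.02,0.035,0.72,0,0,0,-1],[-0.02,0.035,0.72,0,0,0,-1]]]' 40
python3 -c "
from h import *
o=st();snap('side','s6.png')
p=cv2.imread('pics/s6.png'); cv2.imwrite('pics/s6z.png',cv2.resize(p[60:310,130:400],None,fx=2.4,fy=2.4))"
```

```text
clock: 11.12
ee_pos: [0.459, -0.1928, 0.0549]
tool_rot: [0.001, 0.998, 0.062, -0.001]
force: [-6.6, -1.0, 3.7]
opening: 0.0086
t 11.12 tcp [ 0.459  -0.1928  0.0549] F [-6.6 -1.   3.7] open 0.0086
Rtool
 [[ 0.992  0.125 -0.001]
 [ 0.125 -0.992 -0.002]
 [-0.001  0.002 -1.   ]]
q [-0.524  0.355 -0.439  0.776 -0.002  0.922]
```

View pics/s6z.png

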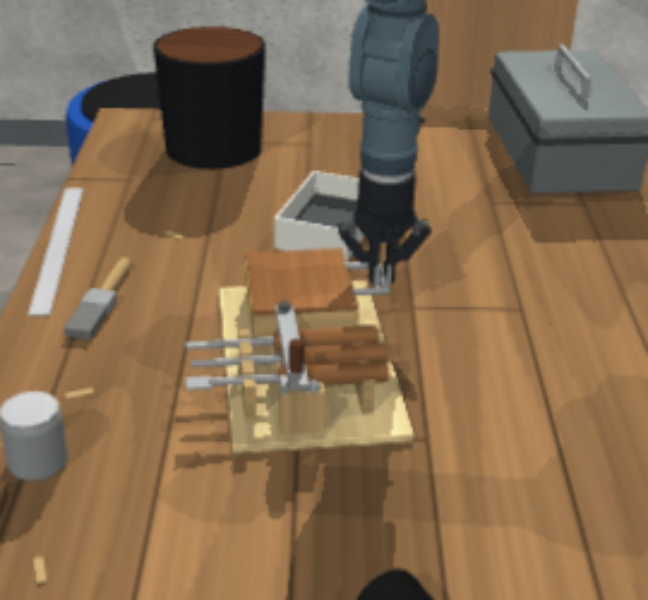

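```bash
python3 -m pendant '[[[0.01,0,-0.16,0,0,0,-1],[0.03,0,-0.32,0,0,0,-1],[0.07,0,-0.48,0,0,0,-1],[0.11,0,-0.63,0,0,0,-1],[0.17,0,-0.78,0,0,0,-1],[0.248,0,-0.925,0,0,0,-1],[0.248,0,-0.925,0,0,0,-1]]]' 25
python3 -c "
from h import *
o=st();snap('side','s7.png')
p=cv2.imread('pics/s7.png'); cv2.imwrite('pics/s7z.png',cv2.resize(p[60:310,130:400],None,fx=2.4,fy=2.4))"
```

```text
clock: 12.05
ee_pos: [0.4847, -0.1892, 0.1478]
tool_rot: [0.001, 0.998, 0.063, 0.001]
force: [-4.2, 0.7, 0.9]
opening: 0.0087
t 12.05 tcp [ 0.4847 -0.1892  0.1478] F [-4.2  0.7  0.9] open 0.0087
Rtool
 [[ 0.992  0.125  0.002]
 [ 0.125 -0.992 -0.001]
 [ 0.001  0.001 -1.   ]]
q [-0.494  0.307 -0.241  1.021 -0.     0.951]
```

View pics/s7z.png

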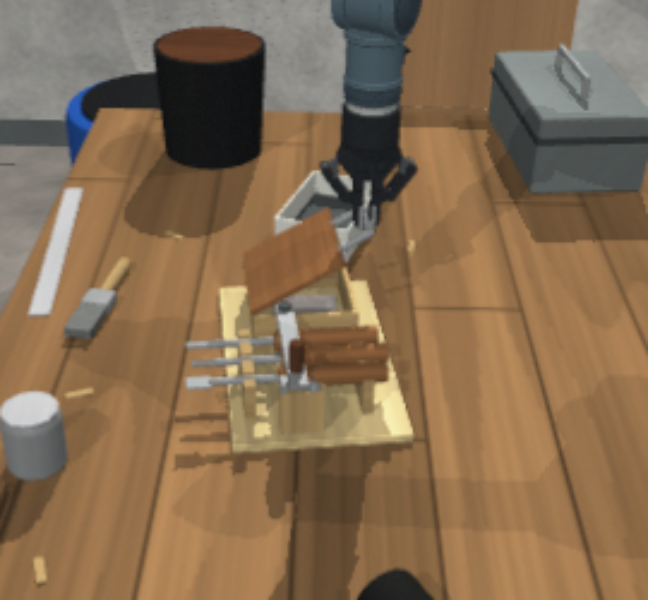

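Works as planned; the flap is at about 30°. I'll continue the arc.

```bash
python3 -m pendant '[[[0.09,0,-0.135,0,0,0,-1],[0.185,0,-0.264,0,0,0,-1],[0.295,0,-0.385,0,0,0,-1],[0.413,0,-0.492,0,0,0,-1],[0.54,0,-0.59,0,0,0,-1],[0.677,0,-0.677,0,0,0,-1],[0.82,0,-0.75,0,0,0,-1],[0.97,0,-0.813,0,0,0,-1],[0.97,0,-0.813,0,0,0,-1]]]'
python3 -c "
from h import *
o=st();snap('side','s8.png')
p=cv2.imread('pics/s8.png'); cv2.imwrite('pics/s8z.png',cv2.resize(p[60:310,130:400],None,fx=2.4,fy=2.4))"
```

```text
clock: 13.22
ee_pos: [0.5816, -0.1762, 0.2291]
tool_rot: [-0.0, 0.998, 0.063, 0.002]
force: [-3.5, 4.4, 9.0]
opening: 0.0085
t 13.22 tcp [ 0.5816 -0.1762  0.2291] F [-3.5  4.4  9. ] open 0.0085
Rtool
 [[ 0.992  0.126  0.003]
 [ 0.126 -0.992  0.001]
 [ 0.003 -0.001 -1.   ]]
q [-0.4    0.444  0.176  1.3    0.002  1.045]
```

View pics/s8z.png

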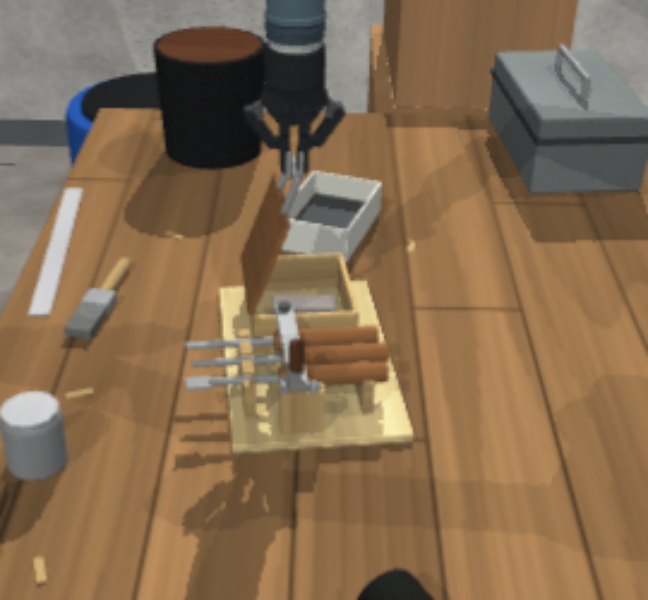

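```bash
python3 -m pendant '[[[0.155,0,-0.075,0,0,0,-1],[0.312,0,-0.11,0,0,0,-1],[0.47,0,-0.13,0,0,0,-1],[0.633,0,-0.14,0,0,0,-1],[0.8,0,-0.13,0,0,0,-1],[0.96,0,-0.11,0,0,0,-1],[0.96,0,-0.11,0,0,0,-1]]]'
python3 -m pendant '[[[0.1,0,0.02,0,0,0,-1],[0.2,0,0.05,0,0,0,-1],[0.2,0,0.05,0,0,0,-1]]]'
python3 -c "
from h import *
o=st();snap('side','s9.png')
p=cv2.imread('pics/s9.png'); cv2.imwrite('pics/s9z.png',cv2.resize(p[60:310,130:400],None,fx=2.4,fy=2.4))"
```

```text
clock: 14.15
ee_pos: [0.6771, -0.1634, 0.2378]
tool_rot: [-0.002, 0.998, 0.063, 0.001]
force: [0.7, 6.3, -0.0]
opening: 0.0083
clock: 14.52
ee_pos: [0.6959, -0.1608, 0.2326]
tool_rot: [-0.002, 0.998, 0.063, 0.0]
force: [-0.2, 5.9, -0.5]
opening: 0.0084
t 14.53 tcp [ 0.6959 -0.1608  0.2326] F [-0.2  5.9 -0.5] open 0.0084
Rtool
 [[ 0.992  0.126  0.001]
 [ 0.126 -0.992  0.004]
 [ 0.001 -0.004 -1.   ]]
q [-0.317  0.708  0.632  1.495  0.004  1.127]
```

View pics/s9z.png

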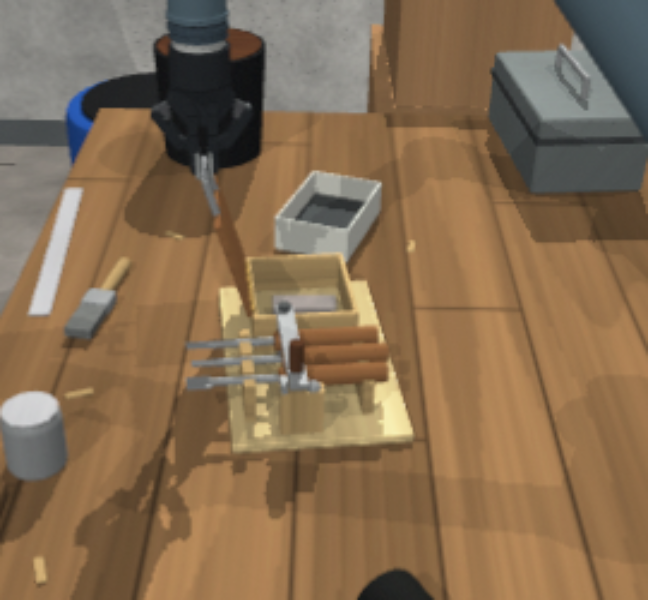

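```bash
python3 -m pendant '[[[0,0,0,0,0,0,-0.4],[0,0,0,0,0,0,-0.4],[0,0,-0.1,0,0,0,-0.4],[0,0,-0.3,0,0,0,-0.4],[0,0,-0.5,0,0,0,-0.4],[0,0,-0.5,0,0,0,-0.4]]]'
python3 -c "
from h import *
o=st();snap('side','s10.png')
p=cv2.imread('pics/s10.png'); cv2.imwrite('pics/s10z.png',cv2.resize(p[60:310,130:400],None,fx=2.4,fy=2.4))"
```

```text
clock: 15.32
ee_pos: [0.6966, -0.1634, 0.2858]
tool_rot: [0.001, 0.998, 0.062, 0.002]
force: [0.1, -0.7, 0.3]
opening: 0.0258
t 15.32 tcp [ 0.6966 -0.1634  0.2858] F [ 0.1 -0.7  0.3] open 0.0258
Rtool
 [[ 0.992  0.124  0.005]
 [ 0.124 -0.992 -0.002]
 [ 0.005  0.002 -1.   ]]
q [-0.319  0.738  0.827  1.654 -0.     1.127]
```

View pics/s10z.png

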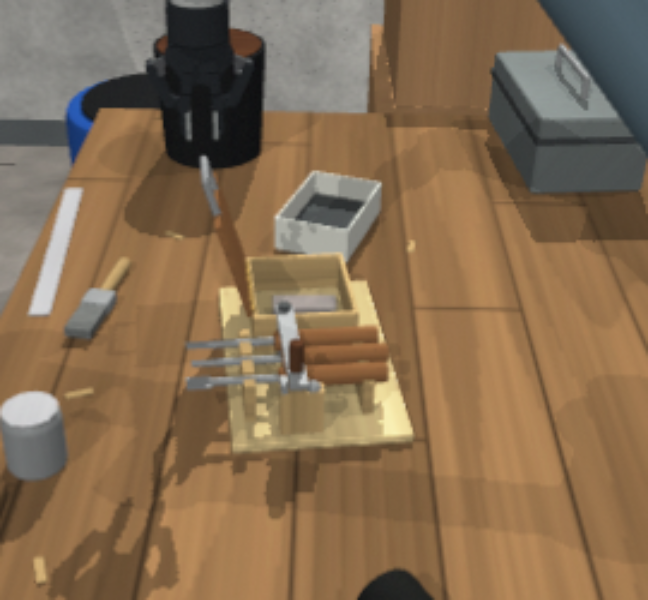

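```bash
python3 -m pendant '[[[-0.4,0,0,0,0,0,0],[-0.9,0.1,0,0,0,0,0.4],[-0.9,0.1,0,0,0,0,0.4]]]' | sed -n 2p
python3 -m pendant '[[[-0.4,0.1,0,0,0,0,0.4],[-0.5,0.2,0,0,0,0,0.4],[-0.5,0.2,0,0,0,0,0.4]]]' | sed -n 2p
python3 - <<'E'
from h import *
o=st()
o,p,d=snap('wrist','w11.png'); W=cloud('wrist',o,d)
for x in silhouettes('stone','wrist')[:2]:
    m=x['mask']; Q=W[m]; Q=Q[~np.isnan(Q[:,0])]; print(x['score'],x['point'],m.sum(),np.median(Q,0))
    Q=Q[(Q[:,2]>.026)&(Q[:,2]<.042)]; b=cv2.minAreaRect((Q[:,:2]*1000).astype(np.float32)); print(len(Q),Q[:,2].mean(),b)
E
```

```text
ee_pos: [0.602, -0.1835, 0.2807]
ee_pos: [0.5609, -0.2108, 0.2832]
t 16.12 tcp [ 0.5609 -0.2108  0.2832] F [ 0.3 -0.6  1. ] open 0.0601
Rtool
 [[ 0.992  0.123  0.001]
 [ 0.123 -0.992 -0.   ]
 [ 0.001  0.    -1.   ]]
q [-0.465  0.425  0.286  1.43   0.     0.982]
0.66 [138.5, 261.8] 1746 [ 0.56605398 -0.17682677  0.03378975]
1711 0.033782301393360414 ((566.5521850585938, -177.72518920898438), (89.79064178466797, 36.292293548583984), 1.7335680723190308)
0.6 [34.6, 299.2] 1501 [ 0.58605452 -0.05348099  0.08608546]
0 nan ((0.0, 0.0), (0.0, 0.0), 0.0)<stdin>:6: RuntimeWarning: Mean of empty slice.
  ret = ret.dtype.type(ret / rcount)
```

View pics/w11.png

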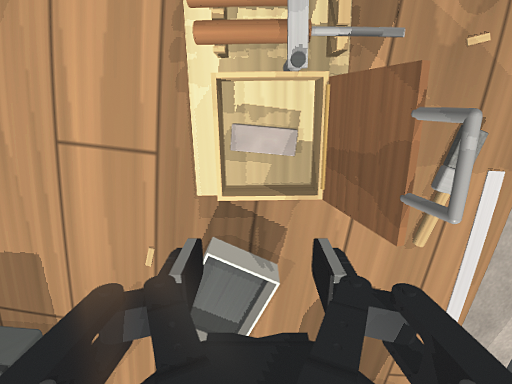

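```bash
python3 -m pendant '[[[0.05,-0.16,0,0,0,-0.055,0.2],[0.097,-0.321,0,0,0,-0.11,0.2],[0.097,-0.321,0.2,0,0,-0.165,0.2],[0.097,-0.321,0.4,0,0,-0.22,0.2],[0.097,-0.321,0.6,0,0,-0.28,0.2],[0.097,-0.321,0.8,0,0,-0.34,0.2],[0.097,-0.321,1,0,0,-0.4,0.2],[0.097,-0.321,1,0,0,-0.455,0.2],[0.097,-0.321,1,0,0,-0.47,0.2],[0.097,-0.321,1,0,0,-0.47,0.2]]]'
python3 - <<'E'
from h import *
o=st()
o,p,d=snap('wrist','w12.png'); W=cloud('wrist',o,d)
for x in silhouettes('stone','wrist')[:2]:
    m=x['mask']; Q=W[m]; Q=Q[~np.isnan(Q[:,0])]; print(x['score'],x['point'],m.sum(),np.median(Q,0))
    Q=Q[(Q[:,2]>.026)&(Q[:,2]<.042)]
    if len(Q): print(len(Q),Q[:,2].mean(),cv2.minAreaRect((Q[:,:2]*1000).astype(np.float32)))
E
```

```text
clock: 17.48
ee_pos: [0.5672, -0.1764, 0.1828]
tool_rot: [0.0, 0.696, 0.718, 0.0]
force: [0.7, -0.6, 0.0]
opening: 0.0514
t 17.48 tcp [ 0.5672 -0.1764  0.1828] F [ 0.7 -0.6  0. ] open 0.0514
Rtool
 [[-0.031  1.     0.   ]
 [ 1.     0.031  0.   ]
 [ 0.     0.001 -1.   ]]
q [-0.408  0.432  0.037  1.176  0.    -0.44 ]
0.66 [211.8, 432.2] 4064 [ 0.57931415 -0.01376549  0.08611248]
0.64 [175.5, 255.8] 2868 [ 0.56202914 -0.17787751  0.03385945]
2808 0.033839068532628504 ((565.61376953125, -177.77186584472656), (89.35710144042969, 36.07195281982422), 1.7947998046875)
```

View pics/w12.png

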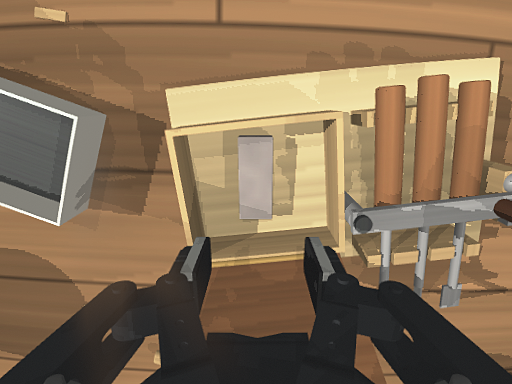

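```bash
python3 -m pendant '[[[-0.013,-0.012,0.4,0,0,0,0.2],[-0.013,-0.012,0.8,0,0,0,0.2],[-0.013,-0.012,1,0,0,0,0.2],[-0.013,-0.012,1,0,0,0,0.2]]]'
python3 -m pendant '[[[0,0,0.3,0,0,0,0.2],[0,0,0.5,0,0,0,0.2],[0,0,0.6,0,0,0,0.2],[0,0,0.66,0,0,0,0.2],[0,0,0.66,0,0,0,0.2]]]'
python3 - <<'E'
from h import *
o=st()
snap('wrist','w13.png')
E
```

```text
clock: 18.08
ee_pos: [0.5635, -0.1774, 0.0813]
tool_rot: [-0.002, 0.696, 0.718, -0.001]
force: [-0.7, -0.8, -0.3]
opening: 0.0513
clock: 18.7
ee_pos: [0.5653, -0.1783, 0.0176]
tool_rot: [0.0, 0.696, 0.718, 0.0]
force: [0.2, 0.1, 0.1]
opening: 0.0512
t 18.7 tcp [ 0.5653 -0.1783  0.0176] F [0.2 0.1 0.1] open 0.0512
Rtool
 [[-0.031  1.     0.001]
 [ 1.     0.031 -0.   ]
 [-0.     0.001 -1.   ]]
q [-0.413  0.558 -0.215  0.797  0.    -0.443]
```

View pics/w13.png

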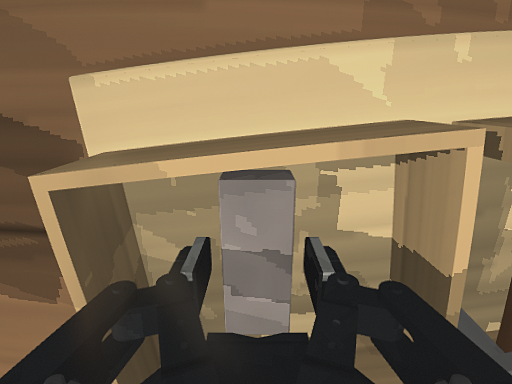

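```bash
python3 -m pendant '[[[0,0,0.04,0,0,0,0.2],[0,0,0.04,0,0,0,0.2],[0,0,0.04,0,0,0,-0.3],[0,0,0.04,0,0,0,-0.6],[0,0,0.04,0,0,0,-0.6],[0,0,0.04,0,0,0,-0.6],[0,0,0.04,0,0,0,-0.6]]]' 60
python3 -m pendant '[[[0,0,-0.1,0,0,0,-0.6],[0,0,-0.4,0,0,0,-0.6],[0,0,-0.8,0,0,0,-0.6],[0,0,-1,0,0,0,-0.6],[0,0,-1,0,0,0,-0.6]]]'
python3 - <<'E'
from h import *
o=st()
snap('wrist','w14.png')
E
```

```text
clock: 19.62
ee_pos: [0.5652, -0.1783, 0.0135]
tool_rot: [0.0, 0.696, 0.718, 0.0]
force: [-0.1, 0.0, 4.3]
opening: 0.0346
clock: 20.25
ee_pos: [0.566, -0.1786, 0.1148]
tool_rot: [0.002, 0.696, 0.718, 0.001]
force: [0.2, 0.1, -2.3]
opening: 0.0346
t 20.25 tcp [ 0.566  -0.1786  0.1148] F [ 0.2  0.1 -2.3] open 0.0346
Rtool
 [[-0.031  1.     0.003]
 [ 1.     0.031 -0.001]
 [-0.001  0.003 -1.   ]]
q [-0.413  0.468 -0.088  1.012  0.    -0.443]
```

View pics/w14.png

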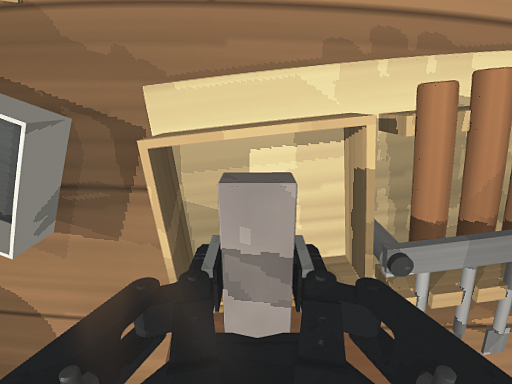

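```bash
python3 -m pendant '[[[0,-0.2,-0.4,0,0,0,-0.6],[0,-0.4,-0.8,0,0,0,-0.6],[0,-0.5,-1,0,0,0,-0.6],[0,-0.5,-1,0,0,0,-0.6]]]' | sed -n 2p
python3 -m pendant '[[[0,-0.1,-0.4,0,0,0,-0.6],[0,-0.2,-0.7,0,0,0,-0.6],[0,-0.3,-0.9,0,0,0,-0.6],[0,-0.3,-1,0,0,0,-0.6],[0,-0.3,-1,0,0,0,-0.6],[0,-0.3,-1,0,0,0,-0.6],[0,-0.3,-1,0,0,0,-0.6]]]'
python3 - <<'E'
from h import *
o=st()
for n in('wrist','top','side'):
    o,p,d=snap(n,n+'15.png'); W=cloud(n,o,d)
    for x in silhouettes('stone',n)[:2]:
        Q=W[x['mask']]; Q=Q[Q[:,2]>.2]
        if len(Q)>20: print(n,x['score'],x['point'],np.median(Q,0),'zmin',Q[:,2].min()); print(np.linalg.lstsq(np.c_[Q[:,:2],np.ones(len(Q))],Q[:,2],rcond=None)[0])
a=cv2.imread('pics/side15.png');b=cv2.imread('pics/top15.png')
cv2.imwrite('pics/c15.png',cv2.resize(a,None,fx=1.5,fy=1.5)); cv2.imwrite('pics/t15.png',cv2.resize(b,None,fx=1.5,fy=1.5))
E
```

```text
ee_pos: [0.5147, -0.1798, 0.2132]
clock: 21.68
ee_pos: [0.4846, -0.1804, 0.3118]
tool_rot: [-0.001, 0.696, 0.718, -0.0]
force: [0.1, 0.4, -1.4]
opening: 0.0347
t 21.68 tcp [ 0.4846 -0.1804  0.3118] F [ 0.1  0.4 -1.4] open 0.0347
Rtool
 [[-0.031  1.    -0.002]
 [ 1.     0.031  0.001]
 [ 0.001 -0.002 -1.   ]]
q [-0.479  0.252  0.113  1.434  0.    -0.51 ]
wrist 0.76 [247.8, 255.2] [ 0.4740006  -0.1804907   0.33227738] zmin 0.3100244840809479
[0.03503948 0.00150742 0.31522922]
top 0.7 [226.1, 334.5] [ 0.45943056 -0.17259973  0.33203319] zmin 0.3116864870681961
[ 0.01926571 -0.22238174  0.28299481]
side 0.67 [107.0, 282.4] [ 0.49938517 -0.16442538  0.3255247 ] zmin 0.30812633786960675
[ 0.00586659 -0.40047834  0.25379274]
side 0.46 [207.2, 249.4] [ 0.68776241 -0.12117234  0.22593652] zmin 0.20055785036929197
[ 2.57609286  0.32328106 -1.50004952]
```

View pics/c15.png

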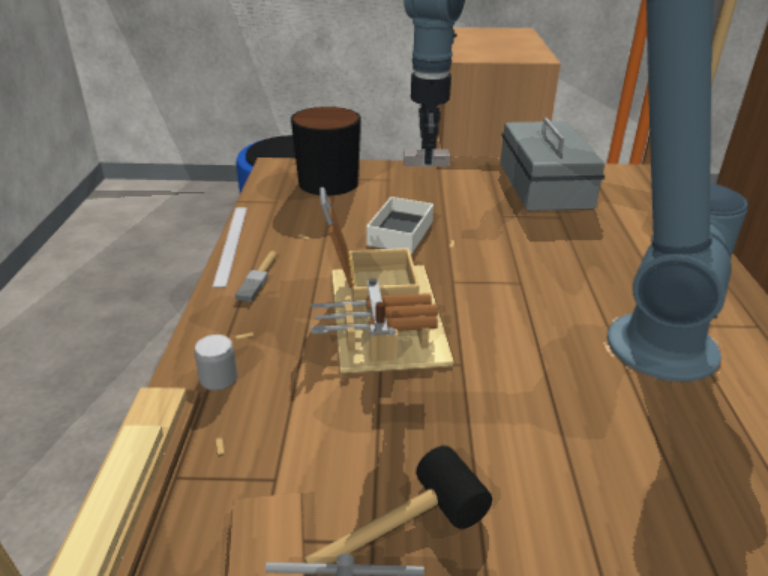

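View pics/t15.png

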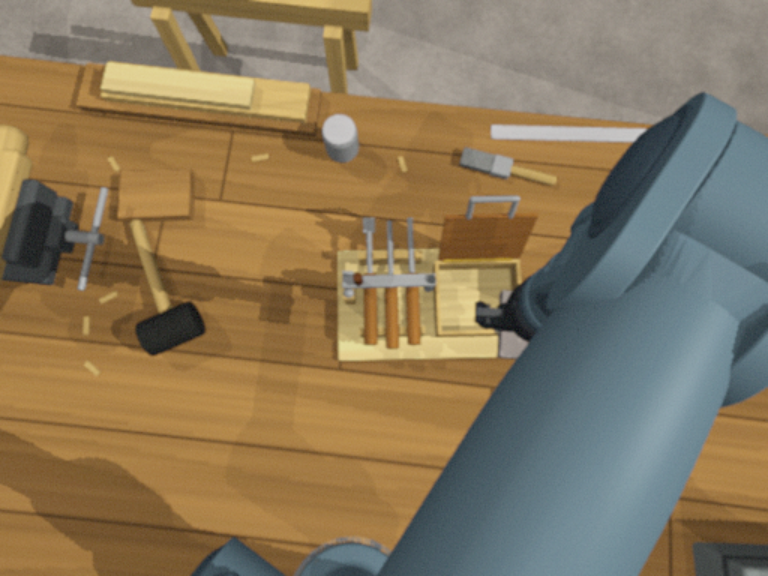

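View pics/wrist15.png

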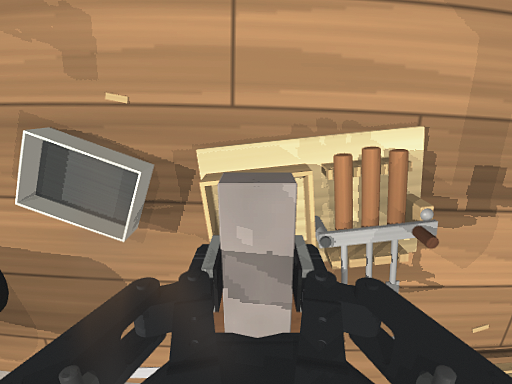

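```bash
python3 -c "
from h import *
st(); print(r.finish_job())"
```

```text
t 21.98 tcp [ 0.4849 -0.1806  0.313 ] F [ 0.5  0.8 -1.5] open 0.0348
Rtool
 [[-0.031  1.    -0.   ]
 [ 1.     0.031  0.   ]
 [ 0.    -0.    -1.   ]]
q [-0.479  0.251  0.115  1.434  0.    -0.51 ]
the job is handed in; nothing more can be done
None
```

The job is handed in at about 22 s, with the stone held in the gripper. I shut the keeper by its knob, swung the flap back by its pull to about 107° by geometry, then lifted the stone out of the bin.

- **Keeper:** it stopped against the stop with about 11 N of push, and the pictures show the catch ball popped up beside the bar on its near side.
- **Flap:** it stayed leaning back after I let go of the pull.
- **Stone:** its underside is about 0.31 m above the bench, held at an opening of 35 mm. The tool is vertical, and the depth picture puts the stone within about 2° of level. It is about 10 cm or more from anything else.
- **Left alone:** the gouges, the mallet and the tub look unmoved in the last pictures, though I judged this by eye.
- **Disagreements:** my caddy fit was about 3 mm off at the pull and up to about 4 mm off at the keeper. I corrected it from wrist depth at the pull and from the measured force at the keeper. The side forces that caused on the knob stayed under about 13 N.

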